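Clear the pepper mill and set the kitchen timer

TASK

The pepper mill stands in the way of the kitchen timer's keys: stand it upright on the chopping board. Then set the timer, pressing gently and only one key at a time: hold the red key down for two seconds and let it up, press the yellow key and let it up, then press the green key and let it up, each well down so that it registers. Do not press the black key, and leave the salt shaker and the spice jar where they are.

Things in the scene. Friction and masses are not known exactly. Their poses are not given: they have to be found in the camera images.
- pepper_mill: brown turned-wood pepper mill with a small metal knob on top, 170 mm tall, standing upright in front of the timer's keys; origin: centre of its foot, z up its axis. Its round head, 49 mm across, reaches from 123 to 159 mm above the foot and suits a grip from above (the head does not turn); the knob above it is 12 mm across; the foot is 58 mm across; about 0.18 kg.
- board: brown wooden chopping board lying flat on the glass hob, 230 mm (its x) by 340 mm (its y) by 21 mm thick, fixed; origin: centre of its underside, z up, so its top is 21 mm above the origin.
- timer: white countertop kitchen timer, 104 mm deep (x), 212 mm wide (y), 140 mm tall, fixed by suction feet. Origin: centre of its underside, z up, front towards its own -x. Its key panel slopes 40 degrees, facing up and forward, with four round keys in one row along y, 50 mm apart, 28 mm in front of the origin, panel 66 mm above the worktop there; which colour is where differs.
- guard_lip (a point): middle of the front lower edge of the timer's clear rigid splash guard: a level plate, 5 mm thick and as wide as the timer, that runs from here 52 mm back to the display and hangs 68 mm above the panel over the keys. It bars them from straight above: come in along the panel's normal (tool tilted some 40 degrees, fingers shut and in line with the row).
- red_base: base of the red key. Origin: on the sloped panel, on the key's axis; z is the panel's outward normal, along which the key moves (pressed towards -z). The key is a round cap 26 mm across; released, its top stands between 14 and 24 mm out from this origin: each cap sits on its own riser whose height differs and is not reported, so it must be felt for or seen.
- red_key (a joint): how far the red key is pressed, in m: 0 released, 0.008 at its hard stop. It springs back; it takes about 1.2 N to start, 3.9 N at 4.5 mm and 6 N at the stop. It registers from 4.5 mm and counts as released below 1.2 mm.
- yellow_base: base of the yellow key. Origin: on the sloped panel, on the key's axis; z is the panel's outward normal, along which the key moves (pressed towards -z). The key is a round cap 26 mm across; released, its top stands between 14 and 24 mm out from this origin: each cap sits on its own riser whose height differs and is not reported, so it must be felt for or seen.
- yellow_key (a joint): how far the yellow key is pressed, in m: 0 released, 0.008 at its hard stop. It springs back; it takes about 1.2 N to start, 3.9 N at 4.5 mm and 6 N at the stop. It registers from 4.5 mm and counts as released below 1.2 mm.
- green_base: base of the green key. Origin: on the sloped panel, on the key's axis; z is the panel's outward normal, along which the key moves (pressed towards -z). The key is a round cap 26 mm across; released, its top stands between 14 and 24 mm out from this origin: each cap sits on its own riser whose height differs and is not reported, so it must be felt for or seen.
- green_key (a joint): how far the green key is pressed, in m: 0 released, 0.008 at its hard stop. It springs back; it takes about 1.2 N to start, 3.9 N at 4.5 mm and 6 N at the stop. It registers from 4.5 mm and counts as released below 1.2 mm.
- black_base: base of the black key. Origin: on the sloped panel, on the key's axis; z is the panel's outward normal, along which the key moves (pressed towards -z). The key is a round cap 26 mm across; released, its top stands between 14 and 24 mm out from this origin: each cap sits on its own riser whose height differs and is not reported, so it must be felt for or seen.
- black_key (a joint): how far the black key is pressed, in m: 0 released, 0.008 at its hard stop. It springs back; it takes about 1.2 N to start, 3.9 N at 4.5 mm and 6 N at the stop. It registers from 4.5 mm and counts as released below 1.2 mm. This key cancels everything: it must not be pressed.
- salt_shaker: bystander: glass salt shaker with a grey top, 44 mm across, 90 mm tall; origin: centre of its foot, z up
- spice_jar: bystander: spice jar with a black cap, 41 mm across, 105 mm tall; origin: centre of its underside, z up

How it is judged:
By the outcome, as a careful person would: the job done as asked, in the order asked, and still so for the second after the job is handed in, with the robot touching nothing.
It also fails if it takes over 72 s, if anything falls off the work surface, if the arm or the gripper's body presses on something with over 40 N, if the wrist force passes 120 N, or if a joint passes its speed limit or range.

ROBOT

A 6-joint arm with a two-finger parallel gripper is mounted at the origin on a cart in front of the work surface, level with it; the furniture and walls round the work are solid. World frame = base frame: x ahead of the robot, y to its left, z up, the work surface at z = 0. Lengths are in m, angles in rad, forces in N, time in s.
With the tool pointing down it reaches from about 0.35 to 0.975 m from the base axis. Payload 4.9 kg.
Tool frame: the origin (TCP) lies at the very end of the fingers, on their centre line; the grasp point (between the pads) lies 19 mm behind it; z points along the fingers, y is the line along which they close (so a half turn about z gives the same grasp; the last joint's range is limited). The gripper opens to 85 mm and grips with 20 to 120 N. Pads are 22 mm wide; open, the fingers measure 114 mm over their backs; the gripper's body (76 mm by 85 mm) begins 54 mm behind the grasp point. The pads swing forward as they close: fully open they stand 13 mm farther back than shut.
Start: joints at [-1.416, 0.053, 1.613, -0, 1.476, -0.119], TCP at [0.169, -0.602, 0.231] pointing down, gripper open.
Joint ranges: [-3.01, 3.01], [-1.01, 2.22], [0.06, 2.58], [-1.02, 4.17], [0.09, 2.62], [-3.14, 3.14]. Speed limits (rad/s): [2.57, 2.57, 3.14, 3.14, 3.14, 3.14].

INTERFACE

Orientations are given as a unit quaternion [w, x, y, z].
In Python, from plant import state, optics, ticket, nets gives the robot as it stands. The module is installed in compiled form; this text tells all that it offers.
- The arm moves only by the shell command python3 -m inch 'ROWS' [OPENING]. ROWS is JSON, a list of rows, each an object of numbers: "dx", "dy", "dz": the shift along the tool's x, y, z as a fraction of full scale; "rx", "ry", "rz": the turn, a rotation vector about the tool's x, y, z as a fraction of full scale. In form: [{"dx": .., "dy": .., "dz": .., "rx": .., "ry": .., "rz": ..}, ...]. A call has 1 to 5 rows; each row is the pose to reach, as a shift and turn from the pose commanded when the call began, along the tool's axes at that moment; what a row does not reach only later rows make up. Full scale, the value 1, is 0.8 m for a shift and 1.5 rad for a turn. A row lasts 1/10 s, in which the tool goes at most 50 mm and 8.59 degrees, less where a joint would pass 70% of its speed; a pose out of reach is approached as far as the arm can. A call with a number of a shift or a turn outside -1 to 1 is refused whole. A call with a gripper value outside its range is refused whole. OPENING is the opening, from -1 (shut) to 1 (fully open), set as the call begins (- or left out, the last holds). The fingers move at their own pace and stop on an object; the grip force is fixed at half the most. Time passes only in rows, so rows that repeat a pose let the fingers close. It gives the time, the measured TCP pose, the force, the opening and the grip force at its end, in the units of the state.
- state(): the state, without advancing time (a new reading comes with each control period).
- optics.grab_frame(name): name is "scene" or "top"; returns the picture (480x640x3 uint8, red, green, blue); there is no depth.
- optics.camera_info(name): a dict with "fx", "fy", "cx", "cy" (pixels), "k1" (the pictures are not rectified: a ray, as slopes to the right and down, at radius r is drawn at 1 + k1 r^2 times it, then the intrinsics apply), "R" (3x3) and "t" (3): a world point X has camera coordinates R X + t. Camera axes: x right, y down, z forward; pixel columns grow to the right and rows downward; lengths in m; the calibration is good to about 2 mm. A picture is of the moment at which its call begins. camera_info takes no time and is no camera call.
- ticket.job_done(): hands the job in; it is judged then, once.
Trained networks look in the newest picture that a camera, given by its name, has taken for a name from the list of things; names that differ only in an ending like _2 or _b are one class to them, and where a whole thing is asked for, a point or a joint stands for the part that bears it (a point fixed in the world has none). Each returns a list of dicts, best first, with "confidence" (0 to 1); they miss things now and then, are a little off and sometimes report something else, mostly with a low value. They report only what shows in the picture. A call takes as long as a camera call.
- nets.boxes_of(camera, name): "bbox" ([centre column, centre row, width, height] in pixels, round what is visible of it).
- nets.outline_of(camera, name): "pixels" (480x640 bool, what is visible of it) and "bbox" ([centre column, centre row, width, height] in pixels, round what is visible of it).
The state is a dict: "time": time; "joint_pos": joint angles; "joint_vel": joint speeds; "joint_efforts": joint torques, N m; "tool_pos": TCP position; "tool_rot": TCP orientation; "contact_force": force on the tool from outside, world axes, zero at the start; "ft_torque": the same for the moment, N m; "gripper_width": opening from 0.0 (shut) to 1.0 (fully open); "grasp_force": force on a finger pad.
Only numpy, scipy, OpenCV 4.12 (cv2) and the standard library are available. Lean on these libraries where they do the work, as an engineer would, in place of code of your own. Each camera call takes 0.05 s, during which the arm holds its last target. There are 200 camera calls.

## Working session

There is one attempt and no reset: what is moved stays moved. The work goes in short steps, Python scripts to look and compute and a shell command to move; the robot and the scene stay as the last step left them, time stands still between calls to the robot, and variables do not carry over. Pictures are saved under pics/ and viewed, at most 10 in all, crops included, and the job is handed in when it is done.

```bash
mkdir -p pics; cat > h.py <<'E'
import numpy as np,cv2
from plant import state,optics,ticket,nets
def grab(c,name=None):
    f=optics.grab_frame(c)
    if name: cv2.imwrite('pics/'+name,f[:,:,::-1])
    return f
def ray(c,u,v):
    i=optics.camera_info(c);R=np.array(i['R']);t=np.array(i['t'])
    d=np.array([(u-i['cx'])/i['fx'],(v-i['cy'])/i['fy']]);s=d.copy()
    for _ in range(20): s=d/(1+i['k1']*(s@s))
    w=R.T@np.array([s[0],s[1],1]);return -R.T@t,w/np.linalg.norm(w)
def atz(c,u,v,z):
    o,d=ray(c,u,v);return o+d*(z-o[2])/d[2]
def proj(c,X):
    i=optics.camera_info(c);p=np.array(i['R'])@np.array(X)+np.array(i['t']);s=p[:2]/p[2];s=s*(1+i['k1']*(s@s))
    return np.array([s[0]*i['fx']+i['cx'],s[1]*i['fy']+i['cy']])
def tri(a,b):
    (o1,d1),(o2,d2)=ray(*a),ray(*b)
    A=np.stack([d1,-d2],1);k=np.linalg.lstsq(A,o2-o1,rcond=None)[0]
    p,q=o1+k[0]*d1,o2+k[1]*d2
    return (p+q)/2,np.linalg.norm(p-q)
E
python3 - <<'E'
from h import *
print(state())
for c in('scene','top'):
    grab(c,c+'1.png');i=optics.camera_info(c);print(c,i)
    for n in('pepper_mill','board','timer','red_key','yellow_key','green_key','black_key','salt_shaker','spice_jar'):
        print(n,[(np.round(b['bbox'],1).tolist(),round(b['confidence'],2)) for b in nets.boxes_of(c,n)[:2]])
E
```

```text
{'time': 0.0, 'joint_pos': array([-1.41598004e+00,  5.33506216e-02,  1.61427750e+00,  2.62792725e-05,
        1.47601947e+00, -1.18961507e-01]), 'joint_vel': array([ 0.00068311, -0.00023114,  0.0005809 ,  0.00065922, -0.00028129,
       -0.00090194]), 'joint_efforts': array([ 6.18452559e-04, -3.93681693e+01, -3.70175707e+01, -5.59476621e-05,
        7.15182090e-03,  7.80122036e-06]), 'tool_pos': array([ 0.16891584, -0.60109674,  0.23007675]), 'tool_rot': array([-1.02753570e-03,  9.90644985e-01,  1.36460464e-01, -5.34152408e-06]), 'contact_force': array([-0.38115005,  1.10878959, -0.66334567]), 'ft_torque': array([ 0.03447574, -0.0990002 ,  0.01262351]), 'grasp_force': 0.0, 'gripper_width': 1.000361217814963}
scene {'fx': 591.5167903855547, 'fy': 591.5167903855547, 'cx': 321.42305336878616, 'cy': 242.9802001714805, 'k1': 0.013528051733139474, 'R': array([[-0.84788992, -0.5300429 , -0.01171367],
       [-0.20974081,  0.35564242, -0.91078387],
       [ 0.4869204 , -0.76978763, -0.41271725]]), 't': array([0.52461647, 0.14209564, 1.07238789])}
pepper_mill [([345.0, 241.6, 26.2, 86.4], 0.8
[... 601 characters left out ...]
  [-0.99754661,  0.0052532 , -0.06980803],
       [ 0.06979246, -0.00309129, -0.99755674]]), 't': array([0.17620831, 0.50221203, 1.21841736])}
pepper_mill [([288.2, 282.6, 15.3, 16.6], 0.68), ([350.0, 239.6, 26.0, 27.1], 0.58)]
board [([205.2, 240.0, 95.1, 131.0], 0.81)]
timer [([360.9, 194.5, 97.6, 57.4], 0.78), ([289.0, 282.8, 17.2, 14.7], 0.67)]
red_key [([350.1, 210.2, 9.1, 10.5], 0.45)]
yellow_key [([369.0, 209.9, 8.7, 8.0], 0.65), ([359.6, 192.9, 88.1, 56.1], 0.32)]
green_key [([288.5, 281.1, 19.4, 19.8], 0.27)]
black_key [([330.3, 214.6, 11.0, 5.9], 0.6)]
salt_shaker [([445.6, 278.2, 19.5, 16.3], 0.82)]
spice_jar [([288.4, 282.2, 17.8, 13.0], 0.51), ([360.1, 192.3, 90.2, 55.4], 0.24)]
```

```bash
python3 - <<'E'
import cv2
a=cv2.imread('pics/scene1.png');cv2.imwrite('pics/s1c.png',cv2.resize(a[160:350,230:470],None,fx=3,fy=3,interpolation=2))
a=cv2.imread('pics/top1.png');cv2.imwrite('pics/t1c.png',cv2.resize(a[130:330,145:465],None,fx=2.5,fy=2.5,interpolation=2))
E
```

```text
(no output)
```

View pics/s1c.png

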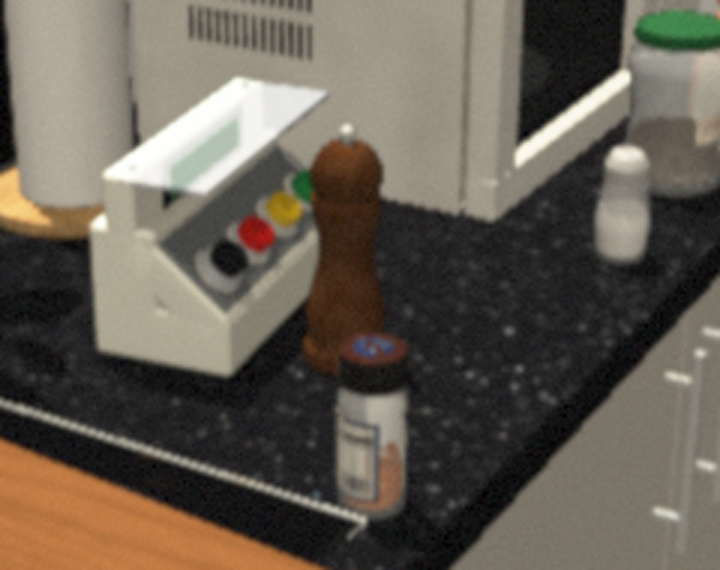

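View pics/t1c.png

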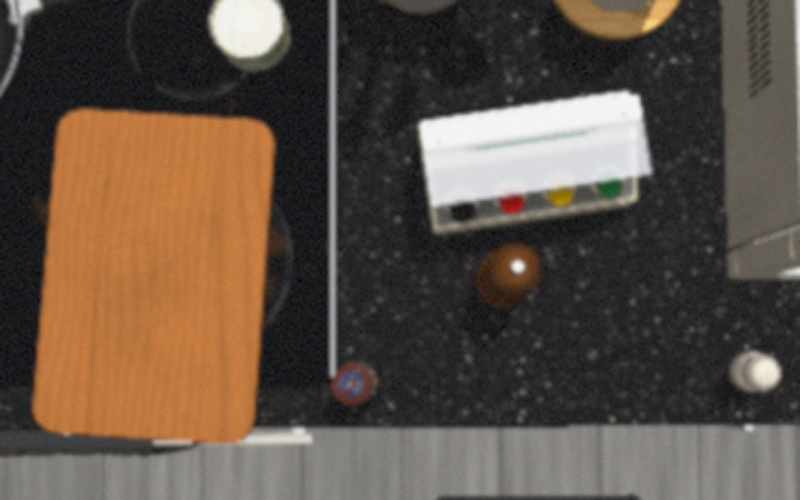

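View pics/scene1.png

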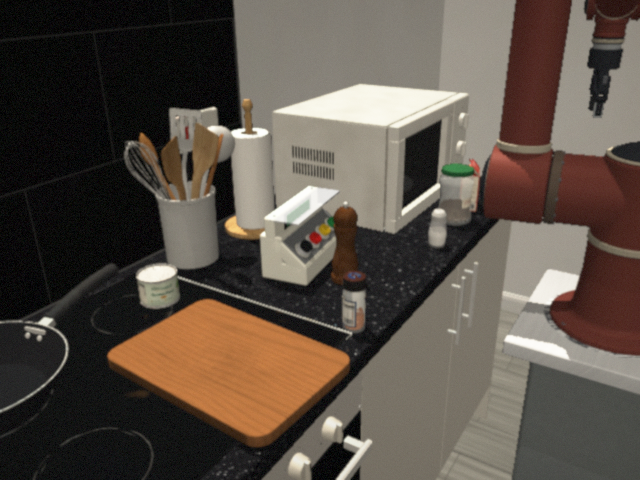

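The top view shows, left to right, the keys black (330,214), red (349,211), yellow (369,208) and green (389,205). The mill's knob is at (352,237) in front of them, the spice jar is at (286,283) and the board is at (205,240). The scene view agrees with this, with green half hidden behind the mill.

```bash
python3 - <<'E'
from h import *
T={'black':(330.2,213.6),'red':(349.6,210.8),'yellow':(369,207.6),'green':(388.6,204.8),'knob':(351.8,236.8),'jar':(286.2,283.2)}
S={'black':(306.2,245.7),'red':(315.7,237.7),'yellow':(325,229.3),'green':(331.5,222),'knob':(345.7,203.5),'jar':(354.3,275.5)}
for n in T: print(n,*[np.round(v,4) for v in tri(('top',*T[n]),('scene',*S[n]))])
print('knob z=.17',atz('top',*T['knob'],.168),atz('scene',*S['knob'],.170))
# timer corners (top): front-left/right base-edge and back top
c=lambda u,v:(145+u/2.5,130+v/2.5)
print('board corners');
for p in((58,108),(276,118),(255,442),(33,430)): print(np.round(atz('top',*c(*p),.021),4))
print('back top corners',[np.round(atz('top',*c(*p),.14),4) for p in((419,119),(637,93))])
print('guard lip',[np.round(atz('top',*c(*p),.134),4) for p in((433,206),(652,174))])
print('front edge',[np.round(atz('top',*c(*p),.04),4) for p in((436,233),(637,202))])
print('shaker',[atz('top',445.6,278.2,.08)])
E
```

```text
black [0.562  0.1478 0.0783] 0.0006
red [0.5696 0.0993 0.0758] 0.0003
yellow [0.5772 0.0503 0.0753] 0.0003
green [0.5868 0.0019 0.0731] 0.0052
knob [0.4971 0.1007 0.1665] 0.0003
jar [0.3901 0.2563 0.1046] 0.0
knob z=.17 [0.49717171 0.10089168 0.168     ] [0.49230357 0.10881426 0.17      ]
board corners
[0.6796 0.5748 0.021 ]
[0.6672 0.3433 0.021 ]
[0.3277 0.3637 0.021 ]
[0.3408 0.5952 0.021 ]
back top corners [array([0.6412, 0.1909, 0.14  ]), array([ 0.6655, -0.0177,  0.14  ])]
guard lip [array([0.5584, 0.178 , 0.134 ]), array([ 0.5882, -0.0317,  0.134 ])]
front edge [array([0.5423, 0.1751, 0.04  ]), array([ 0.5735, -0.0332,  0.04  ])]
shaker [array([ 0.3994508 , -0.13735935,  0.08      ])]
```

```bash
cat >> h.py <<'E'
from scipy.spatial.transform import Rotation as Ro
def Rt(psi=.145,tilt=0):
    f=np.array([np.cos(psi),np.sin(psi),0]);y=np.array([np.sin(psi),-np.cos(psi),0])
    z=np.sin(tilt)*f-np.cos(tilt)*np.array([0,0,1.]);return np.stack([np.cross(y,z),y,z],1)
def rel(p,R=None,s=None):
    s=s or state();q=s['tool_rot'];C=Ro.from_quat([q[1],q[2],q[3],q[0]]).as_matrix()
    d=C.T@(np.array(p)-s['tool_pos'])/.8
    r=Ro.from_matrix(C.T@(C if R is None else R)).as_rotvec()/1.5
    print('t',round(s['time'],2),'d',np.round(d,4),'r',np.round(r,4),'pos',np.round(s['tool_pos'],4),'F',np.round(s['contact_force'],1),'w',round(s['gripper_width'],3))
E
python3 -c "
from h import *
rel([.497,.1007,.33],Rt()); print(atz('scene',457,220,0))"
```

```text
t 1.0 d [ 0.6321 -0.7344 -0.1233] r [-0.     -0.      0.0859] pos [ 0.169  -0.6017  0.2313] F [-0.1 -0.6 -0.3] w 0.998
[ 0.4101593  -0.32371594  0.        ]
```

```bash
python3 -m inch '[{"dz":-0.12},{"dz":-0.123},{"dx":0.1,"dy":-0.116,"dz":-0.123},{"dx":0.63,"dy":-0.734,"dz":-0.123},{"dx":0.632,"dy":-0.734,"dz":-0.123}]' 1
python3 -c "
from h import *
rel([.497,.1007,.33],Rt())"
```

```text
t 1.0 d [ 0.6321 -0.7344 -0.1233] r [-0.     -0.      0.0859] pos [ 0.169  -0.6017  0.2313] F [-0.1 -0.6 -0.3] w 0.998validation failed for argument at $[0]...
```

```bash
python3 -m inch '[{"dx":0,"dy":0,"dz":-0.123,"rx":0,"ry":0,"rz":0},{"dx":0,"dy":0,"dz":-0.123,"rx":0,"ry":0,"rz":0},{"dx":0.1,"dy":-0.116,"dz":-0.123,"rx":0,"ry":0,"rz":0},{"dx":0.63,"dy":-0.734,"dz":-0.123,"rx":0,"ry":0,"rz":0.086},{"dx":0.632,"dy":-0.734,"dz":-0.123,"rx":0,"ry":0,"rz":0.086}]' 1
python3 -c "
from h import *
rel([.497,.1007,.33],Rt())"
```

```text
time: 1.5
tool_pos: [0.2328, -0.4646, 0.3303]
tool_rot: [0.001, 0.997, 0.071, 0.0]
contact_force: [0.3, 1.3, -0.2]
gripper_width: 1.002
grasp_force: 0.0
t 1.5 d [ 4.266e-01 -6.530e-01 -1.000e-04] r [ 0.0007 -0.0003 -0.0023] pos [ 0.2328 -0.4646  0.3303] F [ 0.3  1.3 -0.2] w 1.002
```

```bash
python3 -m inch '[{"dx":0.427,"dy":-0.653,"dz":0,"rx":0,"ry":0,"rz":0},{"dx":0.427,"dy":-0.653,"dz":0,"rx":0,"ry":0,"rz":0},{"dx":0.427,"dy":-0.653,"dz":0,"rx":0,"ry":0,"rz":0},{"dx":0.427,"dy":-0.653,"dz":0,"rx":0,"ry":0,"rz":0},{"dx":0.427,"dy":-0.653,"dz":0,"rx":0,"ry":0,"rz":0}]'
python3 -m inch '[{"dx":0.256,"dy":-0.391,"dz":0,"rx":0,"ry":0,"rz":0},{"dx":0.256,"dy":-0.391,"dz":0,"rx":0,"ry":0,"rz":0},{"dx":0.256,"dy":-0.391,"dz":0,"rx":0,"ry":0,"rz":0},{"dx":0.256,"dy":-0.391,"dz":0,"rx":0,"ry":0,"rz":0},{"dx":0.256,"dy":-0.391,"dz":0,"rx":0,"ry":0,"rz":0}]' >/dev/null
python3 -c "
from h import *
rel([.497,.1007,.33],Rt())"
```

```text
time: 2.0
tool_pos: [0.338, -0.2371, 0.3299]
tool_rot: [0.0, 0.997, 0.072, 0.0]
contact_force: [1.1, 0.1, 0.4]
gripper_width: 1.0
grasp_force: 0.0
t 2.5 d [ 0.0864 -0.1274  0.0002] r [ 0.0005 -0.001   0.    ] pos [ 0.4434 -0.0101  0.3302] F [ 1.2 -1.2  0.7] w 1.0
```

```bash
python3 -m inch '[{"dx":0.0864,"dy":-0.1274,"dz":0,"rx":0,"ry":0,"rz":0},{"dx":0.0864,"dy":-0.1274,"dz":0,"rx":0,"ry":0,"rz":0},{"dx":0.0864,"dy":-0.1274,"dz":0,"rx":0,"ry":0,"rz":0},{"dx":0.0864,"dy":-0.1274,"dz":0,"rx":0,"ry":0,"rz":0},{"dx":0.0864,"dy":-0.1274,"dz":0.05,"rx":0,"ry":0,"rz":0}]' >/dev/null
python3 -c "
from h import *
rel([.497,.1007,.118],Rt())"
```

```text
t 3.0 d [-0.0056 -0.003   0.2222] r [ 0.0011 -0.0078  0.0008] pos [0.4997 0.0989 0.2958] F [ 0.2 -0.   1. ] w 1.002
```

```bash
python3 -m inch '[{"dx":0,"dy":0,"dz":0.03,"rx":0,"ry":0,"rz":0},{"dx":0,"dy":0,"dz":0.08,"rx":0,"ry":0,"rz":0},{"dx":0,"dy":0,"dz":0.11,"rx":0,"ry":0,"rz":0},{"dx":0,"dy":0,"dz":0.12,"rx":0,"ry":0,"rz":0},{"dx":0,"dy":0,"dz":0.12,"rx":0,"ry":0,"rz":0}]'
python3 -c "
from h import *
rel([.497,.1007,.118],Rt())"
```

```text
time: 3.5
tool_pos: [0.4959, 0.0978, 0.1928]
tool_rot: [0.0, 0.997, 0.072, -0.001]
contact_force: [-0.5, -0.2, 0.1]
gripper_width: 1.0
grasp_force: 0.0
t 3.5 d [ 0.0021 -0.0034  0.0935] r [ 0.      0.0015 -0.0008] pos [0.4959 0.0978 0.1928] F [-0.5 -0.2  0.1] w 1.0
```

Descend with a small correction, then close.

```bash
python3 -m inch '[{"dx":0.002,"dy":-0.0034,"dz":0.02,"rx":0,"ry":0,"rz":0},{"dx":0.002,"dy":-0.0034,"dz":0.05,"rx":0,"ry":0,"rz":0},{"dx":0.002,"dy":-0.0034,"dz":0.08,"rx":0,"ry":0,"rz":0},{"dx":0.002,"dy":-0.0034,"dz":0.0935,"rx":0,"ry":0,"rz":0},{"dx":0.002,"dy":-0.0034,"dz":0.0935,"rx":0,"ry":0,"rz":0}]'
python3 -m inch '[{"dx":0,"dy":0,"dz":0,"rx":0,"ry":0,"rz":0},{"dx":0,"dy":0,"dz":0,"rx":0,"ry":0,"rz":0},{"dx":0,"dy":0,"dz":0,"rx":0,"ry":0,"rz":0},{"dx":0,"dy":0,"dz":0,"rx":0,"ry":0,"rz":0},{"dx":0,"dy":0,"dz":0,"rx":0,"ry":0,"rz":0}]' -1
python3 -m inch '[{"dx":0,"dy":0,"dz":0,"rx":0,"ry":0,"rz":0},{"dx":0,"dy":0,"dz":0,"rx":0,"ry":0,"rz":0},{"dx":0,"dy":0,"dz":0,"rx":0,"ry":0,"rz":0},{"dx":0,"dy":0,"dz":0,"rx":0,"ry":0,"rz":0},{"dx":0,"dy":0,"dz":0,"rx":0,"ry":0,"rz":0}]'
```

```text
time: 4.0
tool_pos: [0.4971, 0.1015, 0.1177]
tool_rot: [-0.0, 0.997, 0.072, -0.001]
contact_force: [-0.2, 0.1, 0.1]
gripper_width: 1.0
grasp_force: 0.0
time: 4.5
tool_pos: [0.4994, 0.1017, 0.1212]
tool_rot: [-0.0, 0.997, 0.072, 0.002]
contact_force: [-0.7, 0.6, 5.9]
gripper_width: 0.544
grasp_force: 61.2
time: 5.0
tool_pos: [0.4994, 0.1017, 0.1212]
tool_rot: [-0.0, 0.997, 0.072, 0.002]
contact_force: [-0.2, 0.5, 5.9]
gripper_width: 0.547
grasp_force: 61.2
```

```bash
python3 -m inch '[{"dx":0,"dy":0,"dz":0,"rx":0,"ry":0,"rz":0},{"dx":0,"dy":0,"dz":0,"rx":0,"ry":0,"rz":0},{"dx":0,"dy":0,"dz":0,"rx":0,"ry":0,"rz":0},{"dx":0,"dy":0,"dz":0.005,"rx":0,"ry":0,"rz":0},{"dx":0,"dy":0,"dz":0.01,"rx":0,"ry":0,"rz":0}]' 0.7
python3 -m inch '[{"dx":0,"dy":0,"dz":0,"rx":0,"ry":0,"rz":0},{"dx":0,"dy":0,"dz":0,"rx":0,"ry":0,"rz":0},{"dx":0,"dy":0,"dz":0,"rx":0,"ry":0,"rz":0},{"dx":0,"dy":0,"dz":0,"rx":0,"ry":0,"rz":0},{"dx":0,"dy":0,"dz":0,"rx":0,"ry":0,"rz":0}]' -1
python3 -m inch '[{"dx":0,"dy":0,"dz":0,"rx":0,"ry":0,"rz":0},{"dx":0,"dy":0,"dz":0,"rx":0,"ry":0,"rz":0},{"dx":0,"dy":0,"dz":-0.02,"rx":0,"ry":0,"rz":0},{"dx":0,"dy":0,"dz":-0.04,"rx":0,"ry":0,"rz":0},{"dx":0,"dy":0,"dz":-0.04,"rx":0,"ry":0,"rz":0}]'
```

```text
time: 5.5
tool_pos: [0.4977, 0.1014, 0.1104]
tool_rot: [0.0, 0.997, 0.072, -0.0]
contact_force: [-0.4, -0.5, -0.6]
gripper_width: 0.847
grasp_force: 0.0
time: 6.0
tool_pos: [0.4977, 0.1014, 0.1107]
tool_rot: [0.0, 0.997, 0.072, -0.0]
contact_force: [-0.3, -0.2, -1.1]
gripper_width: 0.55
grasp_force: 61.4
time: 6.5
tool_pos: [0.4996, 0.1016, 0.1454]
tool_rot: [0.0, 0.997, 0.072, 0.002]
contact_force: [-0.1, 0.2, -0.5]
gripper_width: 0.552
grasp_force: 61.7
```

```bash
python3 -m inch '[{"dx":0,"dy":0,"dz":-0.04,"rx":0,"ry":0,"rz":0},{"dx":0,"dy":0,"dz":-0.08,"rx":0,"ry":0,"rz":0},{"dx":0,"dy":0,"dz":-0.11,"rx":0,"ry":0,"rz":0},{"dx":0,"dy":0,"dz":-0.12,"rx":0,"ry":0,"rz":0},{"dx":0,"dy":0,"dz":-0.12,"rx":0,"ry":0,"rz":0}]'
python3 -c "
from h import *
rel([.5,.44,.24],Rt())
grab('scene');print([(np.round(b['bbox'],1).tolist(),round(b['confidence'],2)) for b in nets.boxes_of('scene','pepper_mill')[:2]])"
```

```text
time: 7.0
tool_pos: [0.4983, 0.1015, 0.2395]
tool_rot: [0.0, 0.997, 0.072, 0.001]
contact_force: [-0.3, 0.4, -1.1]
gripper_width: 0.551
grasp_force: 62.0
t 7.0 d [ 0.0631 -0.4184 -0.0006] r [ 0.0001 -0.0012 -0.0001] pos [0.4983 0.1015 0.2395] F [-0.3  0.4 -1.1] w 0.551
[([344.9, 185.9, 28.1, 80.9], 0.86)]
```

```bash
python3 -m inch '[{"dx":0.003,"dy":-0.02,"dz":0,"rx":0,"ry":0,"rz":0},{"dx":0.01,"dy":-0.065,"dz":0,"rx":0,"ry":0,"rz":0},{"dx":0.018,"dy":-0.115,"dz":0,"rx":0,"ry":0,"rz":0},{"dx":0.025,"dy":-0.165,"dz":0,"rx":0,"ry":0,"rz":0},{"dx":0.032,"dy":-0.215,"dz":0,"rx":0,"ry":0,"rz":0}]' >/dev/null
python3 -m inch '[{"dx":0.008,"dy":-0.05,"dz":0,"rx":0,"ry":0,"rz":0},{"dx":0.015,"dy":-0.1,"dz":0,"rx":0,"ry":0,"rz":0},{"dx":0.022,"dy":-0.145,"dz":0,"rx":0,"ry":0,"rz":0},{"dx":0.028,"dy":-0.18,"dz":0,"rx":0,"ry":0,"rz":0},{"dx":0.031,"dy":-0.203,"dz":0,"rx":0,"ry":0,"rz":0}]' >/dev/null
python3 -m inch '[{"dx":0,"dy":0,"dz":0.02,"rx":0,"ry":0,"rz":0},{"dx":0,"dy":0,"dz":0.06,"rx":0,"ry":0,"rz":0},{"dx":0,"dy":0,"dz":0.09,"rx":0,"ry":0,"rz":0},{"dx":0,"dy":0,"dz":0.105,"rx":0,"ry":0,"rz":0},{"dx":0,"dy":0,"dz":0.11,"rx":0,"ry":0,"rz":0}]'
python3 -c "
from h import *
rel([.5,.44,.132],Rt())"
```

```text
time: 8.6
tool_pos: [0.4983, 0.4377, 0.1475]
tool_rot: [0.001, 0.997, 0.072, -0.002]
contact_force: [0.7, 0.3, -0.8]
gripper_width: 0.551
grasp_force: 62.1
t 8.6 d [ 0.0026 -0.0025  0.0194] r [ 0.0018  0.0031 -0.0008] pos [0.4983 0.4377 0.1475] F [ 0.7  0.3 -0.8] w 0.551
```

```bash
python3 -m inch '[{"dx":0,"dy":0,"dz":0.005,"rx":0,"ry":0,"rz":0},{"dx":0,"dy":0,"dz":0.01,"rx":0,"ry":0,"rz":0},{"dx":0,"dy":0,"dz":0.013,"rx":0,"ry":0,"rz":0},{"dx":0,"dy":0,"dz":0.016,"rx":0,"ry":0,"rz":0},{"dx":0,"dy":0,"dz":0.016,"rx":0,"ry":0,"rz":0}]'
python3 -c "
from h import *
rel([.5,.44,.132],Rt())"
```

```text
time: 9.1
tool_pos: [0.4995, 0.4397, 0.1382]
tool_rot: [-0.0, 0.997, 0.072, 0.0]
contact_force: [-1.3, 0.9, -1.3]
gripper_width: 0.551
grasp_force: 62.1
t 9.1 d [ 0.0007 -0.0003  0.0078] r [-0.     -0.0001 -0.0001] pos [0.4995 0.4397 0.1382] F [-1.3  0.9 -1.3] w 0.551
```

```bash
python3 -m inch '[{"dx":0,"dy":0,"dz":0.002,"rx":0,"ry":0,"rz":0},{"dx":0,"dy":0,"dz":0.004,"rx":0,"ry":0,"rz":0},{"dx":0,"dy":0,"dz":0.005,"rx":0,"ry":0,"rz":0},{"dx":0,"dy":0,"dz":0.005,"rx":0,"ry":0,"rz":0}]'
python3 -m inch '[{"dx":0,"dy":0,"dz":0.001,"rx":0,"ry":0,"rz":0},{"dx":0,"dy":0,"dz":0.003,"rx":0,"ry":0,"rz":0},{"dx":0,"dy":0,"dz":0.003,"rx":0,"ry":0,"rz":0}]'
```

```text
time: 9.5
tool_pos: [0.5007, 0.4403, 0.138]
tool_rot: [-0.001, 0.997, 0.072, 0.002]
contact_force: [-2.1, -2.3, 9.4]
gripper_width: 0.551
grasp_force: 62.2
time: 9.8
tool_pos: [0.5015, 0.4405, 0.138]
tool_rot: [-0.001, 0.997, 0.072, 0.003]
contact_force: [-4.0, -4.5, 16.7]
gripper_width: 0.546
grasp_force: 62.3
```

```bash
python3 -m inch '[{"dx":0,"dy":0,"dz":-0.005,"rx":0,"ry":0,"rz":0},{"dx":0,"dy":0,"dz":-0.006,"rx":0,"ry":0,"rz":0}]'
python3 -m inch '[{"dx":0,"dy":0,"dz":0,"rx":0,"ry":0,"rz":0},{"dx":0,"dy":0,"dz":0,"rx":0,"ry":0,"rz":0},{"dx":0,"dy":0,"dz":0,"rx":0,"ry":0,"rz":0},{"dx":0,"dy":0,"dz":0,"rx":0,"ry":0,"rz":0},{"dx":0,"dy":0,"dz":0,"rx":0,"ry":0,"rz":0}]' 1
python3 -m inch '[{"dx":0,"dy":0,"dz":-0.02,"rx":0,"ry":0,"rz":0},{"dx":0,"dy":0,"dz":-0.06,"rx":0,"ry":0,"rz":0},{"dx":0,"dy":0,"dz":-0.12,"rx":0,"ry":0,"rz":0},{"dx":0,"dy":0,"dz":-0.18,"rx":0,"ry":0,"rz":0},{"dx":0,"dy":0,"dz":-0.2,"rx":0,"ry":0,"rz":0}]'
python3 -c "
from h import *
grab('scene','s2.png');print([(np.round(b['bbox'],1).tolist(),round(b['confidence'],2)) for b in nets.boxes_of('scene','pepper_mill')[:2]])
print(proj('scene',[.4995,.44,.191]),proj('scene',[.4995,.44,.021]))
cv2.imwrite('pics/s2c.png',cv2.resize(cv2.imread('pics/s2.png')[160:420,100:400],None,fx=2.2,fy=2.2))
rel([.45,.06,.25],Rt(.145,np.radians(40)))"
```

```text
time: 10.0
tool_pos: [0.5002, 0.4403, 0.138]
tool_rot: [-0.001, 0.997, 0.072, 0.001]
contact_force: [-0.0, 1.4, 3.2]
gripper_width: 0.55
grasp_force: 62.7
time: 10.5
tool_pos: [0.4993, 0.4396, 0.1361]
tool_rot: [0.0, 0.997, 0.072, -0.0]
contact_force: [0.8, -0.2, 0.1]
gripper_width: 0.997
grasp_force: 0.0
time: 11.0
tool_pos: [0.5013, 0.441, 0.3058]
tool_rot: [-0.003, 0.997, 0.072, 0.005]
contact_force: [-0.1, 0.1, 1.6]
gripper_width: 0.999
grasp_force: 0.0
[([239.6, 304.6, 39.1, 111.0], 0.76)]
[232.89843945 256.06053606] [240.49918194 349.77445621]
t 11.1 d [-0.1322  0.462   0.0627] r [-0.0027  0.4598 -0.0011] pos [0.5009 0.4407 0.3026] F [-0.4 -0.8  0.4] w 1.006
```

View pics/s2c.png

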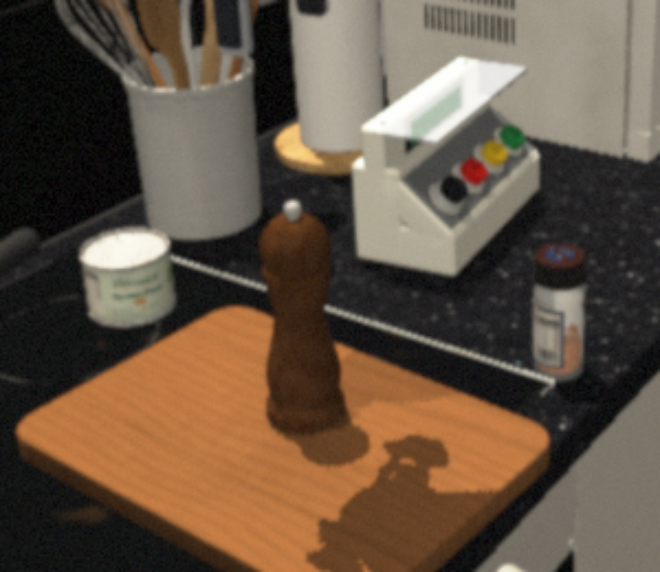

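The mill stands upright on the board, with its knob at (233,256) where I predicted. All four keys are now clear: black (307,246), red (316,238), yellow (325,230), green (333,222). Next I refine the keys and move to the approach pose.

```bash
cat > keys.py <<'E'
from h import *
import scipy.ndimage as nd
a=grab('top','t2.png');b=grab('scene','s3.png')
hv=lambda f:cv2.cvtColor(f,cv2.COLOR_RGB2HSV).astype(int)
W={'red':lambda h:((h[...,0]<8)|(h[...,0]>172))&(h[...,1]>150)&(h[...,2]>90),'yellow':lambda h:(abs(h[...,0]-24)<7)&(h[...,1]>140)&(h[...,2]>100),
'green':lambda h:(abs(h[...,0]-65)<18)&(h[...,1]>110)&(h[...,2]>45)}
T={'red':(349.6,210.8),'yellow':(369,207.6),'green':(388.6,204.8)};S={'red':(315.5,238),'yellow':(325,229.5),'green':(332.7,222.3)}
for n in W:
    o=[]
    for f,g in((a,T[n]),(b,S[n])):
        m=W[n](hv(f));m2=np.zeros_like(m);u,v=map(int,g);m2[v-8:v+9,u-8:u+9]=m[v-8:v+9,u-8:u+9]
        ys,xs=np.nonzero(m2);o.append((xs.mean(),ys.mean(),len(xs),np.ptp(xs)+1,np.ptp(ys)+1))
    p,e=tri(('top',*o[0][:2]),('scene',*o[1][:2]));print(n,np.round(o,1).tolist(),np.round(p,4),round(e,4))
E
python3 keys.py; python3 -c "
from h import *
rel([.45,.06,.25],Rt(.145,np.radians(40)))"
```

```text
red [[349.4, 211.4, 45.0, 9.0, 6.0], [315.1, 237.5, 94.0, 12.0, 12.0]] [0.5689 0.1005 0.0768] 0.0027
yellow [[369.0, 208.4, 48.0, 9.0, 6.0], [324.3, 229.1, 93.0, 12.0, 11.0]] [0.5765 0.0513 0.0761] 0.0031
green [[388.5, 205.0, 31.0, 8.0, 5.0], [332.5, 222.0, 68.0, 10.0, 9.0]] [0.5853 0.0019 0.0735] 0.0033
t 11.2 d [-0.1292  0.4604  0.0574] r [ 4.00e-04  4.66e-01 -0.00e+00] pos [0.4992 0.4394 0.2957] F [ 0.9 -0.5 -1.2] w 1.0
```

```bash
python3 -m inch '[{"dx":-0.01,"dy":0.05,"dz":0.0,"rx":0,"ry":0.0,"rz":0},{"dx":-0.03,"dy":0.11,"dz":0,"rx":0,"ry":0.1,"rz":0},{"dx":-0.05,"dy":0.172,"dz":0,"rx":0,"ry":0.2,"rz":0},{"dx":-0.07,"dy":0.234,"dz":0.0,"rx":0,"ry":0.3,"rz":0},{"dx":-0.09,"dy":0.29,"dz":0.0,"rx":0,"ry":0.4,"rz":0}]' -1
python3 -c "
from h import *
rel([.45,.06,.25],Rt(.145,np.radians(40)))"
```

```text
time: 11.7
tool_pos: [0.462, 0.2062, 0.2929]
tool_rot: [-0.02, 0.955, 0.07, 0.286]
contact_force: [-1.2, -1.1, 1.2]
gripper_width: 0.146
grasp_force: 0.0
t 11.7 d [-0.0642  0.1786  0.0222] r [0.0001 0.0774 0.0011] pos [0.462  0.2062 0.2929] F [-1.2 -1.1  1.2] w 0.146
```

```bash
python3 -m inch '[{"dx":-0.02,"dy":0.05,"dz":0,"rx":0,"ry":0.03,"rz":0},{"dx":-0.05,"dy":0.1,"dz":0.02,"rx":0,"ry":0.07,"rz":0},{"dx":-0.06,"dy":0.14,"dz":0.02,"rx":0,"ry":0.077,"rz":0},{"dx":-0.06,"dy":0.14,"dz":0.02,"rx":0,"ry":0.077,"rz":0},{"dx":-0.06,"dy":0.14,"dz":0.02,"rx":0,"ry":0.077,"rz":0}]' >/dev/null
cat >> h.py <<'E'
N=-Rt(.16,np.radians(40))[:,2]
K={'red':np.array([.569,.1,.0768]),'yellow':np.array([.5768,.0508,.0755]),'green':np.array([.585,.0019,.0735])}
def go(k,out):
    rel(K[k]+out*N,Rt(.16,np.radians(40)));s=state();D=s['tool_pos']-K[k]
    print('out mm',round(D@N*1e3,1),'lateral',np.round((D-D@N*N)*1e3,1),'Fn',round(s['contact_force']@N,2))
E
python3 -c "
from h import *
go('red',.1)"
```

```text
t 12.2 d [-0.0263  0.0126  0.1423] r [ 0.0066  0.0028 -0.01  ] pos [0.4481 0.0915 0.2544] F [-0.4  0.3 -0.3] w 0.003
out mm 213.6 lateral [14.7 13.4 13.9] Fn -0.05
```

```bash
python3 -m inch '[{"dx":-0.026,"dy":0.0126,"dz":0.03,"rx":0.0066,"ry":0.003,"rz":-0.01},{"dx":-0.026,"dy":0.0126,"dz":0.08,"rx":0.0066,"ry":0.003,"rz":-0.01},{"dx":-0.026,"dy":0.0126,"dz":0.12,"rx":0.0066,"ry":0.003,"rz":-0.01},{"dx":-0.026,"dy":0.0126,"dz":0.1423,"rx":0.0066,"ry":0.003,"rz":-0.01},{"dx":-0.026,"dy":0.0126,"dz":0.1423,"rx":0.0066,"ry":0.003,"rz":-0.01}]' >/dev/null
python3 -c "
from h import *
go('red',.02);grab('scene','s4.png')
cv2.imwrite('pics/s4c.png',cv2.resize(cv2.imread('pics/s4.png')[130:290,230:430],None,fx=3,fy=3))"
```

```text
t 12.7 d [0.0011 0.0047 0.0985] r [-0.0034  0.0033  0.0031] pos [0.5054 0.0931 0.1521] F [ 1.1  0.9 -0.3] w -0.002
out mm 98.8 lateral [-0.9  3.2 -0.3] Fn -0.99
```

View pics/s4c.png

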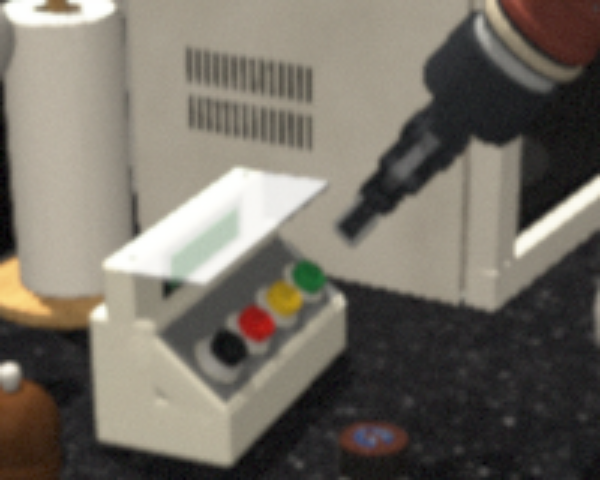

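The shut fingers are at (346,208), lined up above the row and clear of the guard. I'll come in to 20 mm out from the red key.

```bash
python3 -m inch '[{"dx":0.001,"dy":0.003,"dz":0.02,"rx":0,"ry":0,"rz":0},{"dx":0.001,"dy":0.003,"dz":0.05,"rx":0,"ry":0,"rz":0},{"dx":0.001,"dy":0.003,"dz":0.08,"rx":0,"ry":0,"rz":0},{"dx":0.001,"dy":0.003,"dz":0.0985,"rx":0,"ry":0,"rz":0},{"dx":0.001,"dy":0.003,"dz":0.0985,"rx":0,"ry":0,"rz":0}]' >/dev/null
python3 -c "
from h import *
go('red',.0)"
python3 -m inch '[{"dx":0,"dy":0,"dz":0,"rx":0,"ry":0,"rz":0},{"dx":0,"dy":0,"dz":0,"rx":0,"ry":0,"rz":0},{"dx":0,"dy":0,"dz":0,"rx":0,"ry":0,"rz":0}]' >/dev/null
python3 -c "
from h import *
go('red',.0)"
```

```text
t 13.25 d [-0.0045 -0.0002  0.0277] r [-0.0019 -0.0009  0.0027] pos [0.5577 0.0979 0.0961] F [ 0.   0.2 -0.5] w 0.001
out mm 22.2 lateral [2.8 0.2 2.3] Fn -0.4
t 13.55 d [-0.0067 -0.0016  0.0296] r [-0.0007 -0.004   0.0023] pos [0.5581 0.0969 0.0983] F [-0.3 -0.3 -0. ] w 0.0
out mm 23.7 lateral [ 4.1 -0.6  3.3] Fn 0.21
```

```bash
python3 -m inch '[{"dx":-0.004,"dy":0,"dz":0.006,"rx":0,"ry":0,"rz":0},{"dx":-0.004,"dy":0,"dz":0.012,"rx":0,"ry":0,"rz":0},{"dx":-0.004,"dy":0,"dz":0.012,"rx":0,"ry":0,"rz":0}]' >/dev/null
python3 -c "
from h import *
go('red',.0)"
python3 -m inch '[{"dx":0,"dy":0,"dz":0.003,"rx":0,"ry":0,"rz":0},{"dx":0,"dy":0,"dz":0.005,"rx":0,"ry":0,"rz":0},{"dx":0,"dy":0,"dz":0.005,"rx":0,"ry":0,"rz":0}]' >/dev/null
python3 -c "
from h import *
go('red',.0)"
```

```text
t 13.85 d [ 0.0002 -0.0017  0.0158] r [-0.0009 -0.0014  0.0018] pos [0.5611 0.0973 0.0864] F [-0.1 -0.7 -0.2] w 0.003
out mm 12.6 lateral [ 0.1 -1.4 -0.1] Fn 0.04
t 14.15 d [-0.0007 -0.0017  0.0111] r [-0.0008 -0.002   0.0019] pos [0.564  0.0978 0.0839] F [-0.4  1.   0.3] w 0.0
out mm 8.9 lateral [ 0.6 -1.3  0.3] Fn 0.41
```

```bash
python3 -m inch '[{"dx":0,"dy":0,"dz":0.003,"rx":0,"ry":0,"rz":0},{"dx":0,"dy":0,"dz":0.004,"rx":0,"ry":0,"rz":0},{"dx":0,"dy":0,"dz":0.004,"rx":0,"ry":0,"rz":0}]' >/dev/null
python3 -c "
from h import *
go('red',.0)"
python3 -m inch '[{"dx":0,"dy":0,"dz":0.003,"rx":0,"ry":0,"rz":0},{"dx":0,"dy":0,"dz":0.004,"rx":0,"ry":0,"rz":0},{"dx":0,"dy":0,"dz":0.004,"rx":0,"ry":0,"rz":0}]' >/dev/null
python3 -c "
from h import *
go('red',.0)"
```

```text
t 14.45 d [-0.0007 -0.0017  0.0072] r [-0.0009 -0.0021  0.0019] pos [0.566  0.0981 0.0816] F [-0.1 -0.3 -0.4] w -0.004
out mm 5.8 lateral [ 0.6 -1.3  0.4] Fn -0.23
t 14.75 d [-0.0012 -0.0018  0.0034] r [-0.0008 -0.0025  0.0019] pos [0.5682 0.0984 0.0795] F [-0.9 -0.6  1.7] w -0.0
out mm 2.7 lateral [ 0.9 -1.3  0.6] Fn 1.9
```

```bash
python3 -m inch '[{"dx":0,"dy":0,"dz":0.004,"rx":0,"ry":0,"rz":0},{"dx":0,"dy":0,"dz":0.008,"rx":0,"ry":0,"rz":0},{"dx":0,"dy":0,"dz":0.008,"rx":0,"ry":0,"rz":0}]' >/dev/null
python3 -c "
from h import *
go('red',.0)"
```

```text
t 15.05 d [-0.0012 -0.0018 -0.0048] r [-0.0007 -0.0024  0.002 ] pos [0.5724 0.0991 0.0745] F [-4.9 -1.1  4.6] w 0.001
out mm -3.8 lateral [ 1.  -1.3  0.6] Fn 6.7
```

```bash
for i in 1 2 3 4; do python3 -m inch '[{"dx":0,"dy":0,"dz":0,"rx":0,"ry":0,"rz":0},{"dx":0,"dy":0,"dz":0,"rx":0,"ry":0,"rz":0},{"dx":0,"dy":0,"dz":0,"rx":0,"ry":0,"rz":0},{"dx":0,"dy":0,"dz":0,"rx":0,"ry":0,"rz":0},{"dx":0,"dy":0,"dz":0,"rx":0,"ry":0,"rz":0}]' >/dev/null; python3 -c "
from h import *
go('red',.0)"; done
python3 -m inch '[{"dx":0,"dy":0,"dz":0,"rx":0,"ry":0,"rz":0},{"dx":0,"dy":0,"dz":-0.02,"rx":0,"ry":0,"rz":0},{"dx":0,"dy":0,"dz":-0.035,"rx":0,"ry":0,"rz":0},{"dx":0,"dy":0,"dz":-0.035,"rx":0,"ry":0,"rz":0},{"dx":0,"dy":0,"dz":-0.035,"rx":0,"ry":0,"rz":0}]' 
python3 -c "
from h import *
go('red',.0);go('yellow',.022)"
```

```text
t 15.55 d [-0.0012 -0.0018 -0.0045] r [-0.0007 -0.0026  0.002 ] pos [0.5723 0.0991 0.0747] F [-3.1 -1.4  4.9] w 0.001
out mm -3.6 lateral [ 1.  -1.3  0.6] Fn 5.82
t 16.05 d [-0.0012 -0.0018 -0.0045] r [-0.0007 -0.0025  0.0019] pos [0.5722 0.0991 0.0746] F [-3.4 -1.7  5.2] w 0.001
out mm -3.6 lateral [ 0.9 -1.3  0.6] Fn 6.28
t 16.55 d [-0.0012 -0.0018 -0.0045] r [-0.0007 -0.0026  0.0019] pos [0.5723 0.0991 0.0746] F [-3.3 -1.8  4.7] w -0.0
out mm -3.6 lateral [ 1.  -1.3  0.6] Fn 5.88
t 17.05 d [-0.0012 -0.0018 -0.0045] r [-0.0007 -0.0026  0.0019] pos [0.5723 0.0991 0.0746] F [-2.2 -2.   4.3] w 0.001
out mm -3.6 lateral [ 0.9 -1.3  0.6] Fn 4.89
time: 17.55
tool_pos: [0.5538, 0.0963, 0.0951]
tool_rot: [-0.028, 0.936, 0.077, 0.342]
contact_force: [-0.7, 0.5, -0.4]
gripper_width: -0.003
grasp_force: 0.0
t 17.55 d [ 0.0002 -0.0015  0.03  ] r [-0.0011 -0.0016  0.0018] pos [0.5538 0.0963 0.0951] F [-0.7  0.5 -0.4] w -0.003
out mm 24.0 lateral [ 0.1 -1.2 -0.1] Fn 0.1
t 17.55 d [-0.0011  0.0608  0.0035] r [-0.0011 -0.0016  0.0018] pos [0.5538 0.0963 0.0951] F [-0.7  0.5 -0.4] w -0.003
out mm 24.9 lateral [-7.2 48.1  0.5] Fn 0.1
```

```bash
python3 -m inch '[{"dx":-0.001,"dy":0.03,"dz":0,"rx":0,"ry":0,"rz":0},{"dx":-0.001,"dy":0.061,"dz":0,"rx":0,"ry":0,"rz":0},{"dx":-0.001,"dy":0.061,"dz":0.004,"rx":0,"ry":0,"rz":0},{"dx":-0.001,"dy":0.061,"dz":0.012,"rx":0,"ry":0,"rz":0},{"dx":-0.001,"dy":0.061,"dz":0.014,"rx":0,"ry":0,"rz":0}]' >/dev/null
python3 -c "
from h import *
go('yellow',.0)"
python3 -m inch '[{"dx":0,"dy":0,"dz":0.003,"rx":0,"ry":0,"rz":0},{"dx":0,"dy":0,"dz":0.004,"rx":0,"ry":0,"rz":0},{"dx":0,"dy":0,"dz":0.004,"rx":0,"ry":0,"rz":0}]' >/dev/null
python3 -c "
from h import *
go('yellow',.0)"
```

```text
t 18.05 d [0.0006 0.0006 0.0161] r [-0.0016 -0.0005  0.0019] pos [0.5682 0.0499 0.0851] F [-1.  -0.1 -0. ] w -0.0
out mm 12.9 lateral [-0.4  0.4 -0.3] Fn 0.61
t 18.35 d [-0.001   0.0002  0.0132] r [-0.0012 -0.002   0.0023] pos [0.5707 0.05   0.0841] F [ 0.4 -0.6  0.6] w 0.002
out mm 10.6 lateral [0.6 0.3 0.5] Fn 0.29
```

```bash
python3 -m inch '[{"dx":0,"dy":0,"dz":0.003,"rx":0,"ry":0,"rz":0},{"dx":0,"dy":0,"dz":0.004,"rx":0,"ry":0,"rz":0},{"dx":0,"dy":0,"dz":0.004,"rx":0,"ry":0,"rz":0}]' >/dev/null
python3 -c "
from h import *
go('yellow',.0)"
python3 -m inch '[{"dx":0,"dy":0,"dz":0.003,"rx":0,"ry":0,"rz":0},{"dx":0,"dy":0,"dz":0.004,"rx":0,"ry":0,"rz":0},{"dx":0,"dy":0,"dz":0.004,"rx":0,"ry":0,"rz":0}]' >/dev/null
python3 -c "
from h import *
go('yellow',.0)"
```

```text
t 18.65 d [-0.0012 -0.0004  0.0094] r [-0.0008 -0.0023  0.002 ] pos [0.5728 0.0498 0.0819] F [-0.4  0.7  1.3] w 0.0
out mm 7.5 lateral [ 0.8 -0.2  0.6] Fn 1.17
t 18.95 d [-0.0013 -0.0005  0.0054] r [-0.0008 -0.0023  0.0019] pos [0.5749 0.0501 0.0794] F [-0.8 -0.8  0.3] w -0.001
out mm 4.3 lateral [ 0.8 -0.3  0.7] Fn 0.78
```

```bash
python3 -m inch '[{"dx":0,"dy":0,"dz":0.003,"rx":0,"ry":0,"rz":0},{"dx":0,"dy":0,"dz":0.003,"rx":0,"ry":0,"rz":0}]' >/dev/null
python3 -c "
from h import *
go('yellow',.0)"
python3 -m inch '[{"dx":0,"dy":0,"dz":0,"rx":0,"ry":0,"rz":0}]' >/dev/null
python3 -c "
from h import *
go('yellow',.0)"
```

```text
t 19.15 d [-0.0013 -0.0005  0.0023] r [-0.0008 -0.0023  0.0019] pos [0.5765 0.0503 0.0776] F [-1.5 -0.4  2.1] w 0.002
out mm 1.9 lateral [ 0.9 -0.3  0.7] Fn 2.63
t 19.25 d [-0.0013 -0.0005  0.0024] r [-0.0007 -0.0023  0.002 ] pos [0.5764 0.0503 0.0777] F [-1.6 -0.8  1.5] w 0.001
out mm 2.0 lateral [ 0.9 -0.3  0.7] Fn 2.26
```

```bash
python3 -m inch '[{"dx":0,"dy":0,"dz":0.004,"rx":0,"ry":0,"rz":0},{"dx":0,"dy":0,"dz":0.007,"rx":0,"ry":0,"rz":0},{"dx":0,"dy":0,"dz":0.007,"rx":0,"ry":0,"rz":0}]' >/dev/null
python3 -c "
from h import *
go('yellow',.0)"
python3 -m inch '[{"dx":0,"dy":0,"dz":0,"rx":0,"ry":0,"rz":0}]' >/dev/null
python3 -c "
from h import *
go('yellow',.0)"
```

```text
t 19.55 d [-0.0014 -0.0006 -0.0046] r [-0.0008 -0.0021  0.0021] pos [0.5801 0.0509 0.0734] F [-7.  -2.1  5.6] w -0.001
out mm -3.7 lateral [ 0.9 -0.3  0.7] Fn 8.93
t 19.65 d [-0.0014 -0.0006 -0.0046] r [-0.0007 -0.0023  0.002 ] pos [0.5801 0.0508 0.0734] F [-6.  -1.8  4.1] w -0.0
out mm -3.7 lateral [ 0.9 -0.3  0.7] Fn 7.15
```

```bash
python3 -m inch '[{"dx":0,"dy":0,"dz":-0.02,"rx":0,"ry":0,"rz":0},{"dx":0,"dy":0,"dz":-0.035,"rx":0,"ry":0,"rz":0},{"dx":0,"dy":0,"dz":-0.035,"rx":0,"ry":0,"rz":0},{"dx":0,"dy":0,"dz":-0.035,"rx":0,"ry":0,"rz":0}]' >/dev/null
python3 -c "
from h import *
go('yellow',.0);go('green',.022)"
python3 -m inch '[{"dx":0,"dy":0.03,"dz":0,"rx":0,"ry":0,"rz":0},{"dx":0,"dy":0.061,"dz":0,"rx":0,"ry":0,"rz":0},{"dx":0,"dy":0.061,"dz":0.004,"rx":0,"ry":0,"rz":0},{"dx":0,"dy":0.061,"dz":0.012,"rx":0,"ry":0,"rz":0},{"dx":0,"dy":0.061,"dz":0.012,"rx":0,"ry":0,"rz":0}]' >/dev/null
python3 -c "
from h import *
go('green',.0)"
```

```text
t 20.05 d [-0.0014 -0.0004  0.0303] r [-0.0008 -0.0026  0.0019] pos [0.5623 0.0481 0.0947] F [-0.6  0.   0.3] w -0.002
out mm 24.2 lateral [ 0.8 -0.3  0.7] Fn 0.56
t 20.05 d [-0.0028  0.0615  0.0049] r [-0.0008 -0.0026  0.0019] pos [0.5623 0.0481 0.0947] F [-0.6  0.   0.3] w -0.002
out mm 26.0 lateral [-6.3 48.8  1.3] Fn 0.56
t 20.55 d [-0.0009  0.0017  0.0191] r [-0.0018 -0.0005  0.0017] pos [0.5756 0.0017 0.0856] F [-0.7  0.2 -0.3] w 0.004
out mm 15.3 lateral [0.3 1.4 0.4] Fn 0.18
```

```bash
for i in 1 2; do python3 -m inch '[{"dx":0,"dy":0,"dz":0.003,"rx":0,"ry":0,"rz":0},{"dx":0,"dy":0,"dz":0.004,"rx":0,"ry":0,"rz":0},{"dx":0,"dy":0,"dz":0.004,"rx":0,"ry":0,"rz":0}]' >/dev/null
python3 -c "
from h import *
go('green',.0)"; done
```

```text
t 20.85 d [-0.0026  0.0012  0.0163] r [-0.0012 -0.0021  0.0023] pos [0.5781 0.0018 0.0848] F [-0.6  0.1  0.4] w 0.002
out mm 13.1 lateral [1.4 1.2 1.3] Fn 0.64
t 21.15 d [-0.0027  0.0006  0.0125] r [-0.0009 -0.0023  0.0019] pos [0.5802 0.0016 0.0825] F [-0.8 -0.7 -0.1] w -0.0
out mm 10.0 lateral [1.6 0.7 1.4] Fn 0.51
```

```bash
for i in 1; do python3 -m inch '[{"dx":0,"dy":0,"dz":0.003,"rx":0,"ry":0,"rz":0},{"dx":0,"dy":0,"dz":0.003,"rx":0,"ry":0,"rz":0},{"dx":0,"dy":0,"dz":0.003,"rx":0,"ry":0,"rz":0}]' >/dev/null
python3 -c "
from h import *
go('green',.0)"; done
```

```text
t 21.45 d [-0.0026  0.0005  0.0094] r [-0.0008 -0.0022  0.0019] pos [0.5817 0.0018 0.0806] F [ 0.3 -0.1 -0.6] w -0.003
out mm 7.6 lateral [1.5 0.7 1.3] Fn -0.66
```

```bash
for i in 1 2; do python3 -m inch '[{"dx":0,"dy":0,"dz":0.003,"rx":0,"ry":0,"rz":0},{"dx":0,"dy":0,"dz":0.003,"rx":0,"ry":0,"rz":0},{"dx":0,"dy":0,"dz":0.003,"rx":0,"ry":0,"rz":0}]' >/dev/null
python3 -c "
from h import *
go('green',.0)"; done
```

```text
t 21.75 d [-0.0026  0.0006  0.0064] r [-0.0009 -0.0021  0.0019] pos [0.5832 0.0021 0.0788] F [-0.4  0.7  0.1] w 0.001
out mm 5.2 lateral [1.5 0.7 1.3] Fn 0.21
t 22.05 d [-0.003   0.0005  0.0036] r [-0.0008 -0.0024  0.002 ] pos [0.5849 0.0023 0.0772] F [-1.8 -0.3  1.5] w -0.002
out mm 2.9 lateral [1.7 0.7 1.5] Fn 2.3
```

```bash
python3 -m inch '[{"dx":0,"dy":0,"dz":0.004,"rx":0,"ry":0,"rz":0},{"dx":0,"dy":0,"dz":0.008,"rx":0,"ry":0,"rz":0},{"dx":0,"dy":0,"dz":0.008,"rx":0,"ry":0,"rz":0}]' >/dev/null
python3 -c "
from h import *
go('green',.0)"
python3 -m inch '[{"dx":0,"dy":0,"dz":0,"rx":0,"ry":0,"rz":0}]' >/dev/null
python3 -c "
from h import *
go('green',.0)"
```

```text
t 22.35 d [-0.003   0.0004 -0.0046] r [-0.0008 -0.0024  0.002 ] pos [0.5892 0.0029 0.0722] F [-4.5 -0.2  4.5] w -0.001
out mm -3.7 lateral [1.8 0.6 1.6] Fn 6.36
t 22.45 d [-0.003   0.0004 -0.0046] r [-0.0007 -0.0024  0.002 ] pos [0.5891 0.0029 0.0723] F [-4.1 -0.7  3.8] w 0.003
out mm -3.6 lateral [1.8 0.6 1.6] Fn 5.57
```

```bash
python3 -m inch '[{"dx":0,"dy":0,"dz":-0.02,"rx":0,"ry":0,"rz":0},{"dx":0,"dy":0,"dz":-0.06,"rx":0,"ry":0,"rz":0},{"dx":0,"dy":0,"dz":-0.11,"rx":0,"ry":0,"rz":0},{"dx":0,"dy":0,"dz":-0.14,"rx":0,"ry":0,"rz":0},{"dx":0,"dy":0,"dz":-0.15,"rx":0,"ry":0,"rz":0}]'
python3 -m inch '[{"dx":0,"dy":0,"dz":0,"rx":0,"ry":0,"rz":0},{"dx":0,"dy":0,"dz":0,"rx":0,"ry":0,"rz":0},{"dx":0,"dy":0,"dz":0,"rx":0,"ry":0,"rz":0}]' >/dev/null
python3 -c "
from h import *
grab('scene','s5.png')"
```

```text
time: 22.95
tool_pos: [0.5128, -0.01, 0.1667]
tool_rot: [-0.027, 0.935, 0.077, 0.345]
contact_force: [0.1, -1.1, -0.4]
gripper_width: -0.0
grasp_force: 0.0
```

View pics/s5.png

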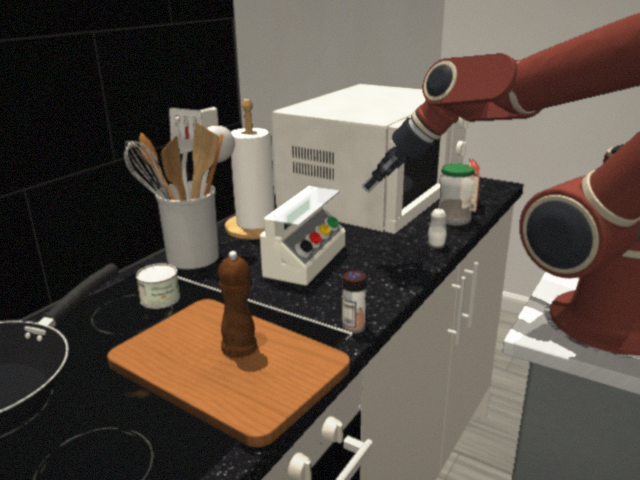

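The mill is upright on the board at (237,305). The salt shaker (438,229) and spice jar (354,302) haven't moved, and the gripper is touching nothing.

```bash
python3 -c "
from plant import ticket
print(ticket.job_done())"
```

```text
the job is handed in; nothing more can be done
None
```

I stood the mill upright on the board, then pressed red (held about 2.2 s), yellow and green in that order, each about 7–8 mm down going by force and travel, and handed the job in at about 23 s; black was not pressed, and the salt shaker and spice jar were not moved.

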